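Stack a drawn border tile on a pile of unknown height and square it to the pegs

ROBOT

A 7-joint arm with a two-finger parallel gripper is mounted at the origin on the work surface. World frame = base frame: x ahead of the robot, y to its left, z up, the work surface at z = 0. Lengths are in m, angles in rad, forces in N, time in s.
With the tool pointing down it reaches from about 0.425 to 0.925 m from the base axis. Payload 6.8 kg.
Tool frame: the origin (TCP) lies midway between the tips of the shut fingers; the grasp point (between the pads) lies behind it (pinch_z is the x of the grasp point in the tool frame, in m); x points along the fingers, y is the direction in which the jaws open and shut, and the axes are right-handed (so a half turn about x gives the same grasp; the last joint's range is limited). The gripper opens to 85 mm and grips with 20 to 120 N. Pads are 22 mm wide; open, the fingers measure 114 mm over their backs; the gripper's body (76 mm by 85 mm) begins 54 mm behind the grasp point. The pads swing forward as they close: fully open they stand 13 mm farther back than shut.
Start: joints at [0.992, 0.477, 0.022, 1.555, -0.011, 1.109, -0.083], TCP at [0.306, -0.602, 0.231] pointing down, gripper open.
Joint ranges: [-2.96, 2.96], [-0.34, 2.1], [-1.41, 1.46], [0.24, 2.44], [-1.37, 4.51], [0.17, 1.92], [-2.96, 2.96]. Speed limits (rad/s): [2.39, 2.39, 3.14, 3.14, 3.14, 3.14, 3.14].

INTERFACE

Orientations are given as a rotation vector (axis times angle).
In Python, from cell import sense, get_image, job_done, pinch_z gives the robot as it stands.
- The arm moves only by the shell command python3 -m crank 'ROWS' [FORCE]. ROWS is JSON, a list that holds one entry, the list of rows, each a list of 5 numbers: the shift along the tool's x, y, z in cm, then the turn about the tool's x in rad, then the opening, from 0 (shut) to 1 (fully open). A call has 1 to 20 rows; each row shifts and turns the commanded pose from where the row before left it, along the tool's axes as they then stand; what a row does not reach is not made up. A row lasts 1/8 s, in which the tool goes at most 62.5 mm and 10.7 degrees, less where a joint would pass 70% of its speed; a pose out of reach is approached as far as the arm can. A call is refused whole if a number of a shift passes 6.25 or a number of a turn 0.188, either way. A call with a gripper value outside its range is refused whole. The fingers move at their own pace and stop on an object; FORCE is the grip in N (left out, the last holds). Time passes only in rows, so rows that do not move let the fingers close. It gives the time, the measured TCP pose, the force and the opening at its end, in the units of the state.
- sense(): the state, without advancing time (a new reading comes with each control period).
- get_image(name): name is "scene" or "side" or "wrist"; returns a dict with "img" (420x560x3 uint8, red, green, blue), "intrinsics" (3x3 intrinsics, pixels), "camera_from_world" (4x4, takes a point from world to camera coordinates). Camera axes: x right, y down, z forward; pixel columns grow to the right and rows downward; lengths in m; the calibration is good to about 2 mm. A picture is of the moment at which its call begins. There is no depth.
- job_done(): hands the job in, once; it reports no verdict.
The state is a dict: "time_s": time; "qpos": joint angles; "joint_vel": joint speeds; "effort": joint torques, N m; "ee_pos": TCP position; "tcp_rot": TCP orientation; "wrist_force": force on the tool from outside, world axes, zero at the start; "moment": the same for the moment, N m; "opening": opening from 0.0 (shut) to 1.0 (fully open).
Only numpy, scipy, OpenCV 4.12 (cv2) and the standard library are available. Lean on these libraries where they do the work, as an engineer would, in place of code of your own. Each camera call takes 0.05 s, during which the arm holds its last target. There are 200 camera calls.

TASK

Take the drawn border tile off its drying battens, drawing up, and lay it on the pile of tiles on the pegged stacking board. Nobody has counted the pile, so feel for its top with the tile and let go only once the tile rests on it, neither dropping it nor pressing hard; then push it along the pile until it sits snug against the end peg and both side pegs, square with the pile, and leave the other things on the bench where they are.

Things in the scene. Friction and masses are not known exactly. Their poses are not given: they have to be found in the camera images.
- tile_center (a point): Centre, half-way up, of the loose cream border tile with a black lattice drawn on its upper face: 170 mm long (its x), 60 mm wide (y), 16 mm thick (z up), 0.22 to 0.37 kg. Lies across two battens: between them 100 mm of its length is free for fingers, with 20 mm of free depth below it. Gripped across its width by the upper half only, the fingertips stay above its underside and clear of the pile.
- ware_board: Fixed brown wooden ware board, 240 (x) x 110 (y) x 15 mm, with two pale battens 20 mm wide and 20 mm high lying along its y at x = -60 and +60 mm, on which the tile lies (underside of the tile 35 mm above the table). Origin: centre of the board's underside, on the table.
- rack: Fixed plywood stacking board, 250 (x) x 130 (y) x 18 mm, with three upright wooden pegs, 16 mm thick, tops 133 mm above the table: one at its +x end, two on its +y side. Its -x end and -y side are open. Origin: centre of its underside, on the table, straight below the centre of a tile that sits snug against all three pegs, long side along the board's x.
- end_peg: Foot of the end peg, on its axis, on the board's upper face: x = +93 mm, y = 0 from the board's centre. Its face, which stops the tile's end, is at x = +85 mm.
- side_peg_a: Foot of one side peg, on its axis: x = -62 mm, y = +38 mm from the board's centre. Its face, which stops the tile's long side, is at y = +30 mm.
- side_peg_b: Foot of the other side peg, on its axis: x = +62 mm, y = +38 mm from the board's centre; face at y = +30 mm. The gap between the two side pegs is 108 mm.
- pile: Lowest tile of the pile on the stacking board; the pile does not move. Origin: at the board's centre, on its face, 18 mm above the table. Its tiles, 170 x 60 mm, lie along the board's x within 3 mm of the pegs. The pile's height is not told: its top is 34 to 80 mm above this origin (52 to 98 mm above the table), level and rigid. The loose tile slides on it with a push of 1 to 3 N.
- tub_a: Bystander: lavender glaze tub with pale lid, 91 mm across, 75 mm high, beyond and between the two boards. Origin: centre of its underside.
- tub_b: Bystander: teal glaze tub with pale lid, 91 mm across, 75 mm high, at the left. Origin: centre of its underside.
- bowl: Bystander: cream bisque bowl, 110 mm across, 45 mm high, at the left. Origin: centre of its underside.
- slip_trailer: Bystander: black rubber slip-trailing bottle, standing, 58 mm across, 120 mm high, at the right. Origin: centre of its underside.
- prop: Bystander: sand-coloured hollow kiln prop lying on its side, 100 x 44 x 44 mm, at the right. Origin: centre of its underside.
- brush: Bystander: brush, 200 mm long, under 30 mm high, lying between the two boards. Origin: on the table below its middle; handle to its -x.
- rib: Bystander: dark wooden throwing rib, a flat piece 110 x 45 x 8 mm lying between the near ends of the two boards. Origin: centre of its underside.
Not all that is in view belongs to the job. What is shaped like the part that bears tile_center but blue or green is not meant.

How it is judged:
By the outcome, as a careful person would: the job done as asked, in the order asked, and still so for the second after the job is handed in, with the robot touching nothing.
It also fails if it takes over 72 s, if anything falls off the work surface, if the arm or the gripper's body presses on something with over 40 N, if the wrist force passes 120 N, or if a joint passes its speed limit or range.

## Working session

There is one attempt and no reset: what is moved stays moved. The work goes in short steps, Python scripts to look and compute and a shell command to move; the robot and the scene stay as the last step left them, time stands still between calls to the robot, and variables do not carry over. Pictures are saved under pics/ and viewed, about 8 in all and at most 12, crops included, and the job is handed in when it is done.

```bash
ls; mkdir -p pics; cat > h.py <<'E'
import numpy as np, cv2
from cell import sense, get_image, job_done, pinch_z
from scipy.spatial.transform import Rotation as R
def ray(c,u,v):
    M=np.array(c["camera_from_world"]);K=np.array(c["intrinsics"])
    d=M[:3,:3].T@np.linalg.solve(K,[u,v,1.]);o=-M[:3,:3].T@M[:3,3];return o,d/np.linalg.norm(d)
def onz(c,u,v,z):
    o,d=ray(c,u,v);return o+d*(z-o[2])/d[2]
def tri(*obs):
    A=np.zeros((3,3));b=np.zeros(3);P=[]
    for c,u,v in obs:
        o,d=ray(c,u,v);Q=np.eye(3)-np.outer(d,d);A+=Q;b+=Q@o;P.append((Q,o))
    x=np.linalg.solve(A,b);return x,[float(np.linalg.norm(Q@(x-o))) for Q,o in P]
def proj(c,p):
    M=np.array(c["camera_from_world"]);q=M[:3,:3]@np.array(p)+M[:3,3];q=np.array(c["intrinsics"])@q;return q[:2]/q[2]
def save(n,im): cv2.imwrite(n,im[:,:,::-1])
E
python3 - <<'E'
from h import *
s=sense();print(s,pinch_z);print(R.from_rotvec(s["tcp_rot"]).as_matrix().round(3))
for n in("scene","side","wrist"):
    c=get_image(n);save(f"pics/{n}0.png",c["img"]);np.save(f"{n}0.npy",c,allow_pickle=True);M=np.array(c["camera_from_world"]);print(n,(-M[:3,:3].T@M[:3,3]).round(3),M[2,:3].round(2))
E
```

```text
pics
{'time_s': 0.0, 'qpos': array([ 0.99190856,  0.47778186,  0.02234667,  1.55648164, -0.01145091,
        1.10927436, -0.08310495]), 'joint_vel': array([ 1.92205971e-03, -1.23899587e-03,  5.72092843e-04, -9.15417865e-04,
        1.25815954e-04,  2.04317803e-05,  2.86204082e-04]), 'effort': array([-3.44581731e-04, -5.96443784e+01,  1.60806835e+00, -2.81195283e+01,
        1.25365428e-02,  9.16729448e-03, -2.01450001e-05]), 'ee_pos': array([ 0.30587018, -0.60104996,  0.23032534]), 'tcp_rot': array([ 1.95920345,  0.47180261, -1.9604095 ]), 'wrist_force': array([-0.97334015,  1.12676421, -0.50608564]), 'moment': array([ 0.00477021, -0.0365393 , -0.00723229]), 'opening': 0.9982915101255463} -0.0187
[[-0.001  0.454 -0.891]
 [ 0.002 -0.891 -0.454]
 [-1.    -0.002  0.   ]]
scene [ 1.06 -0.65  1.28] [-0.35  0.42 -0.83]
side [-0.102 -1.008  1.514] [ 0.36  0.51 -0.78]
wrist [ 0.367 -0.57   0.372] [-0.24 -0.12 -0.96]
```

View pics/scene0.png

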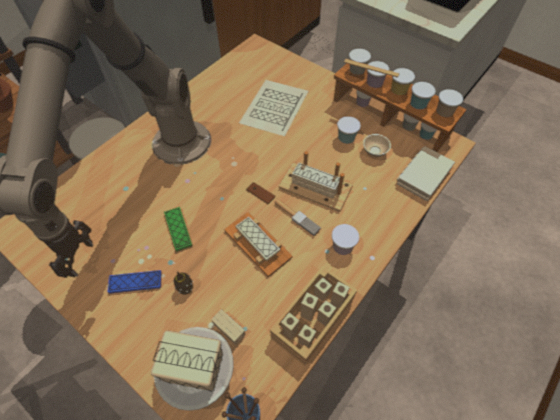

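View pics/side0.png

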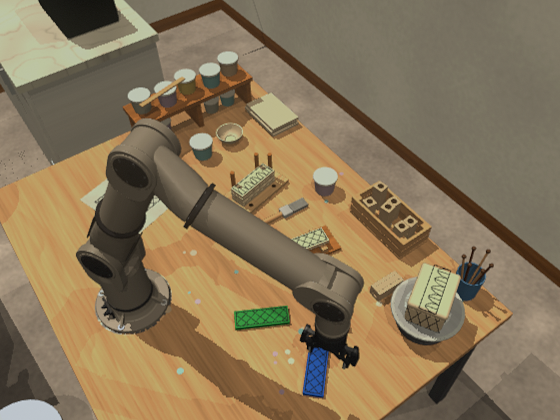

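The scene view shows the cream lattice tile on its brown board at (258,238), and the rack with its pegs and pile at (317,185). The brush lies between them at (300,218), the lavender tub is at (345,238) and the rib at (260,193). The side view shows the tile at (310,240) and the rack at (255,185), with the arm close to the tile. I'll get rough positions next.

```bash
python3 - <<'E'
from h import *
s=np.load("scene0.npy",allow_pickle=True).item();d=np.load("side0.npy",allow_pickle=True).item();w=np.load("wrist0.npy",allow_pickle=True).item()
print("tile",onz(s,258,238,.051),tri((s,258,238),(d,311,240)))
for n,u,v,z in(("board c",258,247,.015),("rack c",317,188,.018),("peg tops",306,155,.133),("",337,164,.133),("",343,181,.133),("tub",345,232,.075),("trailer",183,275,.1),("prop",229,326,.044),("bowl",377,142,.045),("rib",261,193,.008)): print(n,onz(s,u,v,z).round(3))
# wrist camera in tool frame
t=sense();Rt=R.from_rotvec(t["tcp_rot"]).as_matrix();M=np.array(w["camera_from_world"]);cp=-M[:3,:3].T@M[:3,3]
print("cam in tool",Rt.T@(cp-t["ee_pos"]),"\n",(M[:3,:3]@Rt).round(2),np.array(w["intrinsics"])[0])
big=cv2.resize(s["img"][140:300,170:370],None,fx=4,fy=4,interpolation=cv2.INTER_CUBIC)[:600,:800];save("pics/scene_crop.png",big)
E
```

```text
tile [ 0.56697682 -0.16866848  0.051     ] (array([ 0.57571058, -0.18156635,  0.0674385 ]), [0.006132470063798476, 0.006132470063798473])
board c [ 0.575 -0.181  0.015]
rack c [0.588 0.145 0.018]
peg tops [0.514 0.167 0.133]
 [0.625 0.202 0.133]
 [0.683 0.153 0.133]
tub [0.789 0.021 0.075]
trailer [ 0.49  -0.431  0.1  ]
prop [ 0.692 -0.45   0.044]
bowl [0.651 0.458 0.045]
rib [0.433 0.002 0.008]
cam in tool [-0.14138474  0.00022979 -0.06852275] 
 [[-0.    1.   -0.  ]
 [-0.27  0.    0.96]
 [ 0.96  0.    0.27]] [346.16815785   0.         278.38315597]
```

View pics/scene_crop.png

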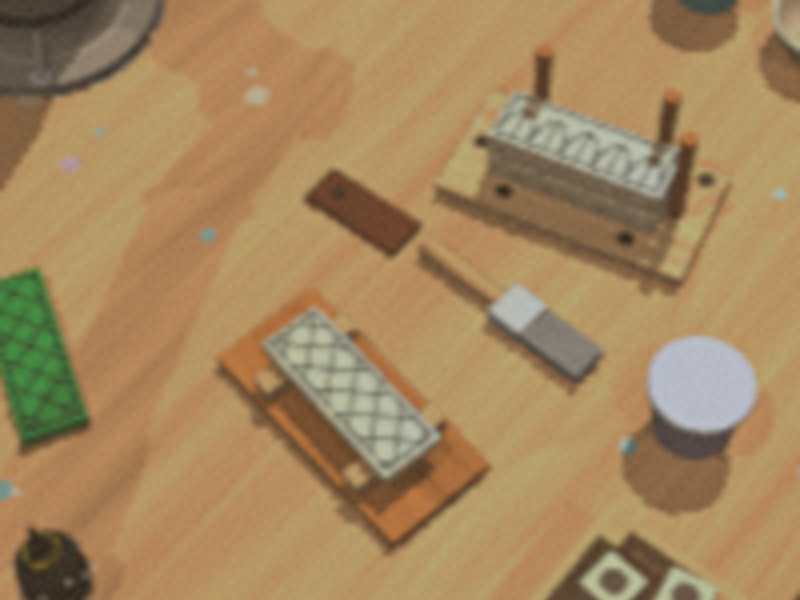

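The crop confirms the layout. The tile's corners are at crop (263,347), (313,310), (440,435) and (388,477). The peg tops are at (543,52), (672,97) and (688,138), with the end peg on the right. I'll work out the yaws and then move the wrist camera over.

```bash
python3 - <<'E'
from h import *
s=np.load("scene0.npy",allow_pickle=True).item()
f=lambda u,v,z:onz(s,170+u/4,140+v/4,z)
C=np.array([f(263,347,.051),f(313,310,.051),f(440,435,.051),f(388,477,.051)]);print(C.round(3),C.mean(0).round(3))
a=(C[2]+C[3]-C[0]-C[1])/2;print("len",np.linalg.norm(a),"yaw",np.degrees(np.arctan2(a[1],a[0])))
P=np.array([f(543,52,.133),f(672,97,.133),f(688,138,.133)]);print(P.round(3));b=P[1]-P[0];y=np.arctan2(b[1],b[0]);print(np.degrees(y),np.linalg.norm(b))
print("rack c",P.mean(0)-(R.from_euler('z',y).apply([.031,.0253,0])))
t=sense();print(t["ee_pos"]); Rt=R.from_rotvec(t["tcp_rot"]).as_matrix()
# target TCP so that tile is ~ under camera axis: yaw change
yaw=np.arctan2(a[1],a[0]); ty=np.array([-np.sin(yaw),np.cos(yaw)])
print("tile width dir",ty,"tool y",Rt[:2,1])
E
```

```text
[[ 0.478 -0.183  0.051]
 [ 0.487 -0.128  0.051]
 [ 0.651 -0.154  0.051]
 [ 0.642 -0.211  0.051]] [ 0.564 -0.169  0.051]
len 0.16554948861536656 yaw -9.418281753918597
[[0.507 0.174 0.133]
 [0.628 0.203 0.133]
 [0.665 0.174 0.133]]
13.552074084512855 0.12426987210708244
rack c [0.57578446 0.151857   0.133     ]
[ 0.30593311 -0.60119119  0.23053669]
tile width dir [0.16364075 0.98652   ] tool y [ 0.45356968 -0.89121972]
```

```bash
python3 -m crank '[[[-1.25,0,0,0.159,1],[-1.25,0,0,0.159,1],[-1.25,0,0,0.159,1],[-1.25,0,0,0.158,1],[0,-3.38,-1.57,0,1],[0,-3.38,-1.57,0,1],[0,-3.38,-1.57,0,1],[0,-3.38,-1.57,0,1],[0,-3.38,-1.57,0,1],[0,-3.38,-1.57,0,1],[0,-3.38,-1.57,0,1],[0,-3.38,-1.57,0,1],[0,-3.38,-1.57,0,1],[0,-3.38,-1.57,0,1],[0,-3.38,-1.57,0,1],[0,-3.38,-1.57,0,1],[0,-3.38,-1.57,0,1],[0,-3.38,-1.57,0,1]]]' 60
python3 - <<'E'
from h import *
c=get_image("wrist");save("pics/w1.png",c["img"]);np.save("w1.npy",c,allow_pickle=True);t=sense();print(t["ee_pos"],R.from_rotvec(t["tcp_rot"]).as_matrix().round(3),t["wrist_force"],t["qpos"])
E
```

```text
time_s: 2.4
ee_pos: [0.6008, -0.1696, 0.281]
tcp_rot: [-2.135, 0.176, 2.136]
wrist_force: [0.9, -0.4, -0.1]
opening: 0.997
[ 0.60374571 -0.16311113  0.28085195] [[ 0.001 -0.157 -0.988]
 [ 0.004 -0.988  0.157]
 [-1.    -0.004 -0.001]] [2.85632744 4.51632924 1.32049708] [ 0.20393094  0.35643581 -0.04977616  1.62035606  0.01471112  1.16453942
 -1.57657455]
```

View pics/w1.png

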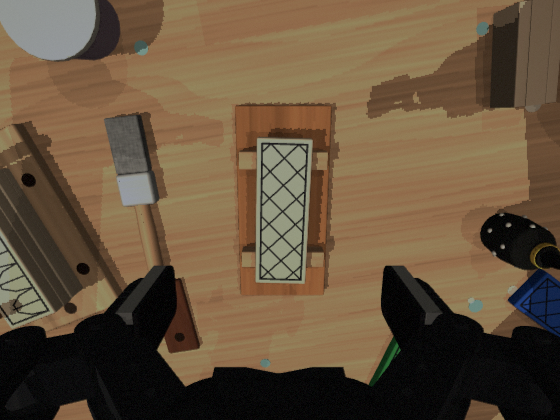

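The wrist view shows the tile at (283,211), with corners near (258,138), (312,140), (303,283) and (255,281), lying on its battens. The rack's open side is at the left edge. Next I'll take two more views moving toward the rack.

```bash
python3 -m crank '[[[-0.5,-4,0,0,1],[-0.5,-4,0,0,1],[0,-4,0,0,1],[0,-4,0,0,1],[0,-2,0,0,1],[0,0,0,0,1],[0,0,0,0,1]]]' 
python3 - <<'E'
from h import *
c=get_image("wrist");save("pics/w2.png",c["img"]);np.save("w2.npy",c,allow_pickle=True)
E
python3 -m crank '[[[0,-4,0,0,1],[0,-4,0,0,1],[0,-4,0,0,1],[0,-2,0,0,1],[0,0,0,0,1],[0,0,0,0,1]]]' 
python3 - <<'E'
from h import *
c=get_image("wrist");save("pics/w3.png",c["img"]);np.save("w3.npy",c,allow_pickle=True)
a=np.load("w2.npy",allow_pickle=True).item()["img"]
im=np.hstack([a,c["img"]]);save("pics/w23.png",cv2.resize(im,(800,300),interpolation=cv2.INTER_AREA))
for n in("w1","w2"):
    im=np.load(n+".npy",allow_pickle=True).item()["img"]
    hsv=cv2.cvtColor(im,cv2.COLOR_RGB2HSV);m=((hsv[...,1]<75)&(hsv[...,2]>130)).astype(np.uint8)
    m=cv2.morphologyEx(m,cv2.MORPH_CLOSE,np.ones((7,7)));cs,_=cv2.findContours(m,0,2)
    for k in cs:
        if cv2.contourArea(k)>1500: print(n,cv2.contourArea(k),cv2.boundingRect(k),cv2.approxPolyDP(cv2.convexHull(k),8,True).reshape(-1,2).tolist())
E
```

```text
time_s: 3.32
ee_pos: [0.6297, 0.0044, 0.2912]
tcp_rot: [-2.135, 0.18, 2.135]
wrist_force: [0.6, -0.5, 0.3]
opening: 0.998
time_s: 4.12
ee_pos: [0.653, 0.1421, 0.2913]
tcp_rot: [-2.135, 0.181, 2.135]
wrist_force: [0.4, -0.2, -0.1]
opening: 0.997
w1 2314.0 (0, 230, 54, 99) [[0, 230], [53, 310], [12, 328], [0, 304]]
w1 7331.0 (256, 138, 56, 146) [[258, 138], [311, 140], [303, 283], [256, 281]]
w1 4611.5 (0, 0, 96, 60) [[94, 0], [90, 36], [65, 58], [31, 54], [0, 27], [0, 0]]
w2 5385.0 (95, 176, 116, 147) [[140, 176], [210, 306], [172, 322], [95, 198]]
w2 6894.0 (403, 137, 70, 142) [[420, 137], [472, 139], [448, 278], [414, 277], [403, 264]]
w2 4740.0 (193, 0, 98, 62) [[290, 5], [276, 46], [238, 61], [202, 38], [193, 0]]
```

View pics/w23.png

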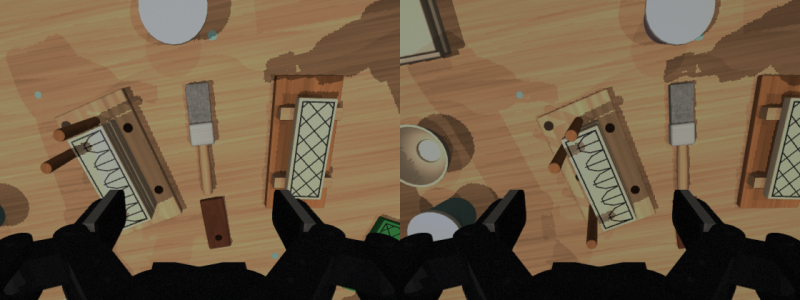

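Scaled by 1.4, w2 shows the pile with its scalloped top tile at about (153,248), peg tops at about (81,188) and (63,235), and the tile at right. w3 shows all three pegs, with tops near (244,172), (218,227) and (267,340), and the pile at about (280,245). Now I'll triangulate them.

```bash
python3 - <<'E'
from h import *
W=[None]+[np.load(f"w{i}.npy",allow_pickle=True).item() for i in(1,2,3)]
def fit(T,L):
    T=np.array(T);print(T.round(4).tolist())
print("tile:")
for a,b in(((258,138),(420,137)),((311.5,140),(472.5,139)),((303,283),(448,278.5))):
    x,e=tri((W[1],*a),(W[2],*b));print(x.round(4),np.round(e,4))
for z in(.051,):
    C=np.array([onz(W[1],u,v,z) for u,v in((258,138),(312,139.5),(303.5,283.5),(255.5,282))]);print(C.round(4),C.mean(0).round(4),[np.linalg.norm(C[i]-C[i-1]).round(4) for i in range(4)])
    a=C[0]+C[1]-C[2]-C[3];print("yaw",np.degrees(np.arctan2(a[1],a[0])))
im=W[3]["img"];hsv=cv2.cvtColor(im,cv2.COLOR_RGB2HSV);m=((hsv[...,1]<75)&(hsv[...,2]>130)).astype(np.uint8)
m=cv2.morphologyEx(m,cv2.MORPH_CLOSE,np.ones((7,7)));cs,_=cv2.findContours(m,0,2)
for k in cs:
    if cv2.contourArea(k)>1500: print("w3",cv2.boundingRect(k),cv2.approxPolyDP(cv2.convexHull(k),8,True).reshape(-1,2).tolist())
x2=cv2.resize(W[2]["img"][150:335,40:240],(400,370),interpolation=cv2.INTER_CUBIC);x3=cv2.resize(W[3]["img"][150:350,190:390],(400,400),interpolation=cv2.INTER_CUBIC)
save("pics/pegs.png",np.hstack([np.vstack([x2,np.zeros((30,400,3),np.uint8)]),x3]))
E
```

```text
tile:
[ 0.6467 -0.1563  0.0483] [0.0001 0.0001]
[ 0.6355 -0.2118  0.05  ] [0. 0.]
[ 0.4728 -0.179   0.052 ] [0.0001 0.0001]
[[ 0.6467 -0.1564  0.051 ]
 [ 0.6359 -0.2123  0.051 ]
 [ 0.4714 -0.1795  0.051 ]
 [ 0.4826 -0.1237  0.051 ]] [ 0.5592 -0.168   0.051 ] [np.float64(0.1674), np.float64(0.0569), np.float64(0.1678), np.float64(0.0569)]
yaw -11.286401623478836
w3 (10, 298, 72, 40) [[81, 320], [47, 337], [10, 324], [34, 298], [60, 301]]
w3 (226, 176, 105, 148) [[274, 176], [330, 306], [287, 323], [226, 198]]
w3 (0, 174, 67, 89) [[0, 175], [30, 178], [59, 202], [65, 236], [47, 258], [0, 255]]
w3 (515, 137, 45, 142) [[559, 138], [559, 278], [515, 277], [546, 141]]
w3 (344, 0, 97, 62) [[440, 0], [420, 56], [376, 60], [346, 28], [345, 0]]
w3 (0, 0, 55, 88) [[27, 0], [54, 77], [0, 87], [0, 0]]
```

View pics/pegs.png

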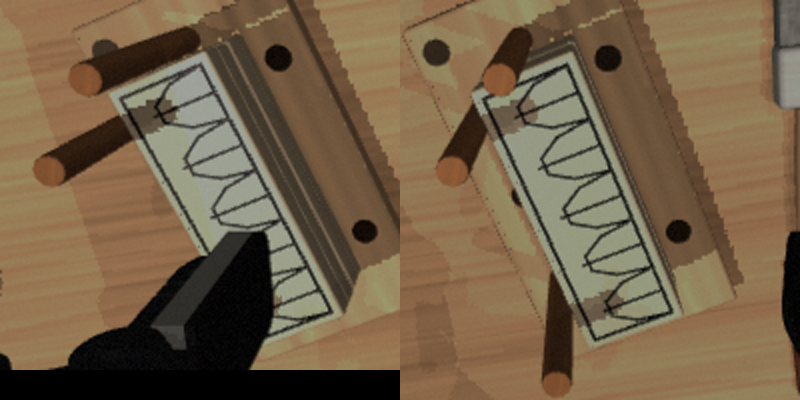

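The zoomed crops show the peg tops: w2 (83,190) and (64.5,235.5); w3 (240,190), (216,235) and (268,341.5). They also show the pile's top corners.

```bash
python3 - <<'E'
from h import *
W=[None]+[np.load(f"w{i}.npy",allow_pickle=True).item() for i in(1,2,3)]
for a,b in(((83,190),(240,190)),((64.5,235.5),(216,235))): print("peg",[k if isinstance(k,list) else k.round(4) for k in tri((W[2],*a),(W[3],*b))])
Z=[]
for a,b in(((140.5,176),(276,176)),((94.5,197.5),(226.5,197.5)),((211,307),(331,307))): x,e=tri((W[2],*a),(W[3],*b));print("pile",x.round(4),np.round(e,4));Z.append(x[2])
P=np.array([onz(W[3],u,v,.133) for u,v in((240,190),(216,235),(268,341.5))]);print(P.round(4))
E_,B,A=P;b=B-A;y=np.arctan2(b[1],b[0]);print("yaw pegs",np.degrees(y),np.linalg.norm(b),"E local",R.from_euler('z',-y).apply(E_-(A+B)/2),"expect .093 -.038")
c=(A+B+E_)/3-R.from_euler('z',y).apply([.031,.02533,0]);print("rack c",c.round(4))
C=np.array([onz(W[3],u,v,np.mean(Z)) for u,v in((276,176),(226.5,197.5),(286,323),(331,307))]);print("pile",C.mean(0).round(4),[np.linalg.norm(C[i]-C[i-1]).round(4) for i in range(4)])
a=C[0]+C[1]-C[2]-C[3];print("yaw",np.degrees(np.arctan2(a[1],a[0])),"pile offset in rack",R.from_euler('z',-y).apply(C.mean(0)-c))
t=sense();p=t["ee_pos"];Rt=R.from_rotvec(t["tcp_rot"]).as_matrix();print("tcp",p,"tooly heading",np.degrees(np.arctan2(Rt[1,1],Rt[0,1])),t["qpos"][6])
d=np.array([.5592,-.168,p[2]])-p;print("delta to tile in tool after turning to -101.3:", (R.from_euler('z',np.radians(-101.3+90)).as_matrix().T@d)[:2])
E
```

```text
peg [array([0.661 , 0.1743, 0.1308]), [0.00011789888812660816, 0.00011789888812652904]]
peg [array([0.6228, 0.2045, 0.1309]), [0.00032106674826867695, 0.0003210667482685075]]
pile [0.6591 0.1423 0.0793] [0.0001 0.0001]
pile [0.6445 0.198  0.0757] [0.0001 0.0001]
pile [0.4959 0.105  0.0752] [0. 0.]
[[0.6615 0.174  0.133 ]
 [0.6238 0.2039 0.133 ]
 [0.5039 0.1766 0.133 ]]
yaw pegs 12.84350630265361 0.12293609869773618 E local [ 0.09161186 -0.03757534  0.        ] expect .093 -.038
rack c [0.5718 0.1532 0.133 ]
pile [0.5713 0.1513 0.0768] [np.float64(0.1662), np.float64(0.0572), np.float64(0.1646), np.float64(0.0562)]
yaw 13.107326835443997 pile offset in rack [-0.0009541  -0.00175603 -0.05624219]
tcp [0.6530169  0.14208861 0.29133698] tooly heading -99.60007051416515 -2.0991930458284362
delta to tile in tool after turning to -101.3: [-0.03123756 -0.3224605 ]
```

The heights agree with the text: tile top about 50 mm against 51 expected, peg tops 131 mm against 133. The pile top comes out at about 77 mm above the table. The rack centre is at (0.572, 0.153) with yaw 13°. The tile is at (0.559, -0.168) with yaw -11.3°. I'll move above the tile now.

```bash
python3 -m crank '[[[0,0,0,0.03,1],[0,3.58,0.35,0,1],[0,3.58,0.35,0,1],[0,3.58,0.35,0,1],[0,3.58,0.35,0,1],[0,3.58,0.35,0,1],[0,3.58,0.35,0,1],[0,3.58,0.35,0,1],[0,3.58,0.35,0,1],[0,3.62,0.32,0,1],[4,0,0,0,1],[4,0,0,0,1],[4,0,0,0,1],[4,0,0,0,1],[2.5,0,0,0,1],[0,0,0,0,1],[0,0,0,0,1],[0,0,0,0,1]]]' 40
python3 - <<'E'
from h import *
c=get_image("wrist");t=sense();save("pics/w4.png",c["img"])
Rt=R.from_rotvec(t["tcp_rot"]).as_matrix();print(t["ee_pos"],np.degrees(np.arctan2(Rt[1,1],Rt[0,1])),"to go (tool)",Rt.T@(np.array([.5592,-.168,.033])-t["ee_pos"]),t["wrist_force"],t["moment"])
E
```

```text
time_s: 6.42
ee_pos: [0.5608, -0.1659, 0.1079]
tcp_rot: [-2.122, 0.207, 2.116]
wrist_force: [0.1, -0.1, 0.1]
opening: 1.0
[ 0.56071334 -0.16579115  0.10773233] -101.15024533327134 to go (tool) [0.07472957 0.00245649 0.00124388] [ 0.83096581 -0.03149768 -0.38126419] [-0.00146452 -0.0314336  -0.02995091]
```

View pics/w4.png

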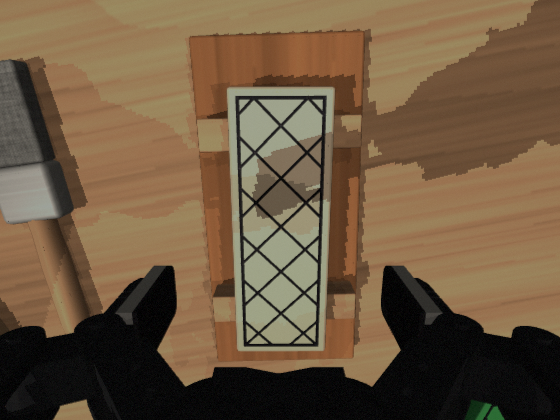

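The view shows the tile centred between the fingers, midline at column 281.5 against a finger midline of 279, and square with the tool. Now I descend and grip.

```bash
python3 -m crank '[[[2,0.2,0.1,0,1],[2,0,0,0,1],[2,0,0,0,1],[1.45,0,0,0,1],[0,0,0,0,1],[0,0,0,0,1]]]' 40
python3 -m crank '[[[0,0,0,0,0.6],[0,0,0,0,0.6],[0,0,0,0,0.5],[0,0,0,0,0.5],[0,0,0,0,0.5],[0,0,0,0,0.5]]]' 40
python3 -m crank '[[[-0.5,0,0,0,0.5],[-1,0,0,0,0.5],[-1.5,0,0,0,0.5],[0,0,0,0,0.5],[0,0,0,0,0.5],[0,0,0,0,0.5],[0,0,0,0,0.5]]]' 40
python3 - <<'E'
from h import *
t=sense();print(t["ee_pos"],t["wrist_force"],t["moment"],t["opening"])
c=get_image("wrist");save("pics/w5.png",c["img"])
E
```

```text
time_s: 7.22
ee_pos: [0.5591, -0.1674, 0.0326]
tcp_rot: [-2.121, 0.207, 2.118]
wrist_force: [-0.5, 0.1, -0.3]
opening: 1.001
time_s: 7.98
ee_pos: [0.5591, -0.1673, 0.0328]
tcp_rot: [-2.121, 0.207, 2.118]
wrist_force: [-1.7, 0.1, 5.4]
opening: 0.689
time_s: 8.85
ee_pos: [0.5582, -0.1672, 0.0614]
tcp_rot: [-2.119, 0.206, 2.12]
wrist_force: [-0.3, 0.7, -2.8]
opening: 0.686
[ 0.55817765 -0.16719241  0.06140956] [-0.28408988  0.70574412 -2.82598943] [ 0.04225438  0.02763412 -0.03584534] 0.6863746432291092
```

View pics/w5.png

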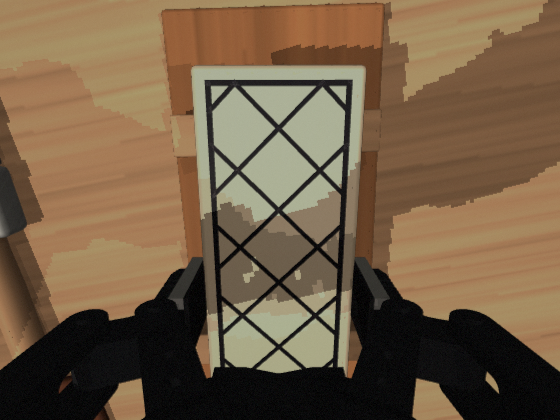

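The tile is held. The opening is 0.686, a weight of about 2.8 N shows, and the image has it centred at column 279 and clear of the battens. I'll lift it, turn to the rack's yaw and carry it over.

```bash
python3 -m crank '[[[-2,0,0,0,0.5],[-3.5,0,0,0,0.5],[-3.5,0,0,0,0.5],[-2,0,0,-0.1055,0.5],[0,0,0,-0.1055,0.5],[0,0,0,-0.1055,0.5],[0,0,0,-0.105,0.5],[0,-1.51,-0.37,0,0.5],[0,-3.01,-0.73,0,0.5],[0,-3.01,-0.73,0,0.5],[0,-3.01,-0.73,0,0.5],[0,-3.01,-0.73,0,0.5],[0,-3.01,-0.73,0,0.5],[0,-3.01,-0.73,0,0.5],[0,-3.01,-0.73,0,0.5],[0,-3.01,-0.73,0,0.5],[0,-3.01,-0.73,0,0.5],[0,-1.51,-0.38,0,0.5],[0,0,0,0,0.5],[0,0,0,0,0.5]]]' 40
python3 - <<'E'
from h import *
t=sense();Rt=R.from_rotvec(t["tcp_rot"]).as_matrix();print(t["ee_pos"],np.degrees(np.arctan2(Rt[1,1],Rt[0,1])),"to go (tool)",Rt.T@(np.array([.5619,.1427,.085])-t["ee_pos"]),t["wrist_force"],t["opening"])
c=get_image("wrist");save("pics/w6.png",c["img"]);np.save("w6.npy",c,allow_pickle=True)
for n in("scene","side"): a=get_image(n);save(f"pics/{n}6.png",a["img"])
E
```

```text
time_s: 11.4
ee_pos: [0.562, 0.141, 0.1716]
tcp_rot: [2.101, 0.236, -2.102]
wrist_force: [0.3, -0.2, -2.7]
opening: 0.69
[0.56195839 0.14096964 0.17161528] -77.0959782670583 to go (tool) [ 0.08661319 -0.00179295 -0.00037881] [ 0.32775178 -0.15138776 -2.65564341] 0.6896731575214979
```

View pics/w6.png

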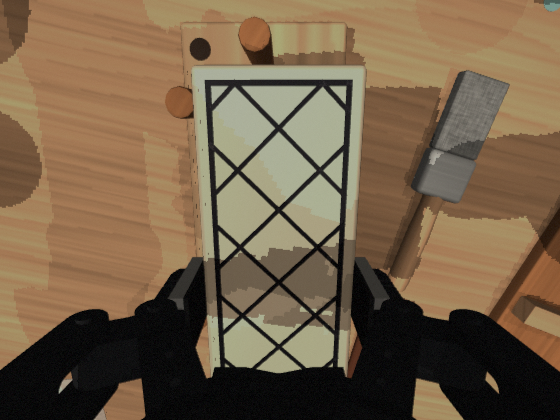

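Both the end peg's top (255,33) and side peg b's top (180,101) are visible just clear of the held tile. I'll check the offsets from this closer view.

```bash
python3 - <<'E'
from h import *
c=np.load("w6.npy",allow_pickle=True).item()
E_=onz(c,255,33,.133);B=onz(c,180,101,.133);t=sense();y=np.radians(13)
r=R.from_euler('z',-y)
print(E_,B,"E-B local",r.apply(E_-B),"expect .031 -.038")
print("rack c from E,B",E_-r.inv().apply([.093,0,0]),B-r.inv().apply([.062,.038,0]))
top=t["ee_pos"][2]+.0022+.016
C=np.array([onz(c,u,v,top) for u,v in((193,67),(365,67))]);print("held end corners",C,"mid rel TCP local",r.apply(C.mean(0)-t["ee_pos"]))
for n,p in(("E",E_),("B",B)): print(n,"rel TCP local",r.apply(p-t["ee_pos"]))
E
```

```text
[0.66175051 0.1744957  0.133     ] [0.6234316 0.2044158 0.133    ] E-B local [ 0.03060624 -0.03777314  0.        ] expect .031 -.038
rack c from E,B [0.57113409 0.15357525 0.133     ] [0.5715688  0.15344278 0.133     ]
held end corners [[0.63676967 0.18654234 0.18994717]
 [0.64955085 0.13107974 0.18994717]] mid rel TCP local [ 0.08302249 -0.00086319  0.0182    ]
E rel TCP local [ 0.10466455  0.01023757 -0.03874717]
B rel TCP local [ 0.07405832  0.04801071 -0.03874717]
```

```bash
python3 -m crank '[[[1,-0.2,0,0,0.5],[2,0,0,0,0.5],[2,0,0,0,0.5],[2,0,0,0,0.5],[1,0,0,0,0.5],[0.5,0,0,0,0.5],[0.3,0,0,0,0.5],[0,0,0,0,0.5],[0,0,0,0,0.5]]]' 40
python3 -m crank '[[[0.1,0,0,0,0.5],[0,0,0,0,0.5],[0,0,0,0,0.5]]]'
python3 -m crank '[[[0.1,0,0,0,0.5],[0,0,0,0,0.5],[0,0,0,0,0.5]]]'
```

```text
time_s: 12.68
ee_pos: [0.5619, 0.1446, 0.0843]
tcp_rot: [2.102, 0.24, -2.1]
wrist_force: [-0.0, -0.0, -2.8]
opening: 0.69
time_s: 13.05
ee_pos: [0.5615, 0.1445, 0.0829]
tcp_rot: [2.101, 0.24, -2.101]
wrist_force: [0.2, -0.3, -1.3]
opening: 0.692
time_s: 13.42
ee_pos: [0.5615, 0.1445, 0.0817]
tcp_rot: [2.101, 0.24, -2.101]
wrist_force: [-0.8, -0.1, -2.5]
opening: 0.691
```

```bash
python3 -m crank '[[[0.1,0,0,0,0.5],[0,0,0,0,0.5],[0,0,0,0,0.5]]]'
python3 -m crank '[[[0.1,0,0,0,0.5],[0,0,0,0,0.5],[0,0,0,0,0.5]]]'
```

```text
time_s: 13.8
ee_pos: [0.5615, 0.1445, 0.0808]
tcp_rot: [2.101, 0.24, -2.101]
wrist_force: [-0.6, -0.1, -2.7]
opening: 0.689
time_s: 14.18
ee_pos: [0.5615, 0.1445, 0.0798]
tcp_rot: [2.101, 0.24, -2.101]
wrist_force: [-0.0, -0.5, -2.1]
opening: 0.688
```

```bash
python3 -m crank '[[[0.1,0,0,0,0.5],[0,0,0,0,0.5],[0,0,0,0,0.5]]]'
```

```text
time_s: 14.55
ee_pos: [0.5615, 0.1445, 0.0788]
tcp_rot: [2.101, 0.24, -2.101]
wrist_force: [0.2, -0.4, -2.9]
opening: 0.687
```

```bash
python3 -m crank '[[[0.1,0,0,0,0.5],[0,0,0,0,0.5],[0,0,0,0,0.5]]]'
```

```text
time_s: 14.92
ee_pos: [0.5615, 0.1445, 0.0778]
tcp_rot: [2.101, 0.24, -2.101]
wrist_force: [-0.0, -0.5, -2.4]
opening: 0.69
```

```bash
python3 -m crank '[[[0.1,0,0,0,0.5],[0,0,0,0,0.5],[0,0,0,0,0.5]]]'
```

```text
time_s: 15.3
ee_pos: [0.5615, 0.1446, 0.0768]
tcp_rot: [2.101, 0.24, -2.101]
wrist_force: [-0.2, -0.2, -3.0]
opening: 0.689
```

```bash
python3 -m crank '[[[0.1,0,0,0,0.5],[0,0,0,0,0.5],[0,0,0,0,0.5]]]'
```

```text
time_s: 15.68
ee_pos: [0.5615, 0.1446, 0.0758]
tcp_rot: [2.101, 0.24, -2.101]
wrist_force: [-0.2, -0.6, -3.3]
opening: 0.688
```

```bash
python3 -m crank '[[[0.1,0,0,0,0.5],[0,0,0,0,0.5],[0,0,0,0,0.5]]]'
```

```text
time_s: 16.05
ee_pos: [0.5615, 0.1446, 0.0748]
tcp_rot: [2.101, 0.24, -2.101]
wrist_force: [0.0, 0.6, -2.6]
opening: 0.691
```

```bash
python3 -m crank '[[[0.1,0,0,0,0.5],[0,0,0,0,0.5],[0,0,0,0,0.5]]]'
```

```text
time_s: 16.42
ee_pos: [0.5616, 0.1446, 0.074]
tcp_rot: [2.101, 0.24, -2.101]
wrist_force: [-0.3, -0.3, 1.8]
opening: 0.69
```

The contact shows clearly. The wrist z force rose from -2.7 N (weight carried) to +1.8 N at TCP z 0.074, so the pile top is about 76 mm up and the press is light. Letting go.

```bash
python3 -m crank '[[[0,0,0,0,0.75],[0,0,0,0,0.85],[0,0,0,0,0.85],[0,0,0,0,0.85],[0,0,0,0,0.85]]]' 40
python3 -m crank '[[[0,-0.2,0,0,0.85],[0,-0.2,0,0,0.85],[0,0,0,0,0.85],[0,0,0,0,0.85]]]'
python3 - <<'E'
from h import *
c=get_image("wrist");save("pics/w7.png",c["img"]);np.save("w7.npy",c,allow_pickle=True);t=sense();print(t["ee_pos"],t["wrist_force"],t["opening"])
E
```

```text
time_s: 17.05
ee_pos: [0.5615, 0.1445, 0.0738]
tcp_rot: [2.101, 0.24, -2.101]
wrist_force: [0.1, 0.1, -0.3]
opening: 0.849
time_s: 17.55
ee_pos: [0.5606, 0.1484, 0.0738]
tcp_rot: [2.101, 0.24, -2.101]
wrist_force: [0.1, 0.1, -0.3]
opening: 0.849
[0.56059334 0.14837763 0.07379332] [-0.79601335  0.04140741 -0.73370608] 0.8456604145092498
```

View pics/w7.png

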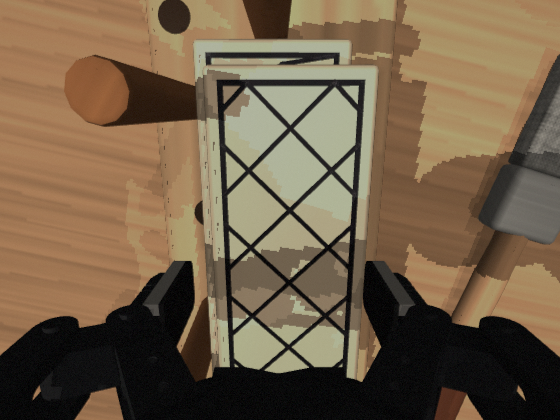

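Released: the tile rests on the pile, with the scalloped top tile visible behind it at (270,52) and left of it, and the fingers are clear. Now I push toward the side pegs in small steps.

```bash
python3 -m crank '[[[0,-0.1,0,0,0.85],[0,-0.1,0,0,0.85],[0,-0.1,0,0,0.85],[0,-0.1,0,0,0.85]]]'
python3 -m crank '[[[0,-0.1,0,0,0.85],[0,-0.1,0,0,0.85]]]'
```

```text
time_s: 18.1
ee_pos: [0.5598, 0.1517, 0.0738]
tcp_rot: [2.101, 0.238, -2.101]
wrist_force: [0.6, -2.5, 1.4]
opening: 0.85
time_s: 18.35
ee_pos: [0.5593, 0.1541, 0.0738]
tcp_rot: [2.101, 0.239, -2.101]
wrist_force: [0.0, -2.1, 1.2]
opening: 0.848
```

```bash
python3 -m crank '[[[0,-0.1,0,0,0.85],[0,0,0,0,0.85]]]'
```

```text
time_s: 18.6
ee_pos: [0.5589, 0.1557, 0.0738]
tcp_rot: [2.101, 0.241, -2.101]
wrist_force: [0.3, -0.4, -0.1]
opening: 0.852
```

```bash
python3 -m crank '[[[0,-0.1,0,0,0.85],[0,0,0,0,0.85]]]'
```

```text
time_s: 18.85
ee_pos: [0.5587, 0.1566, 0.0738]
tcp_rot: [2.101, 0.24, -2.101]
wrist_force: [0.4, -0.1, 0.0]
opening: 0.849
```

```bash
python3 -m crank '[[[0,-0.1,0,0,0.85],[0,0,0,0,0.85]]]'
```

```text
time_s: 19.1
ee_pos: [0.5585, 0.1574, 0.0738]
tcp_rot: [2.101, 0.24, -2.101]
wrist_force: [0.5, -1.1, 1.0]
opening: 0.847
```

```bash
python3 -m crank '[[[0,-0.1,0,0,0.85],[0,0,0,0,0.85]]]'
```

```text
time_s: 19.35
ee_pos: [0.5583, 0.1583, 0.0738]
tcp_rot: [2.101, 0.24, -2.101]
wrist_force: [0.1, -0.4, -0.1]
opening: 0.847
```

```bash
python3 -m crank '[[[0,-0.1,0,0,0.85],[0,0,0,0,0.85]]]'
```

```text
time_s: 19.6
ee_pos: [0.5582, 0.1586, 0.0738]
tcp_rot: [2.101, 0.239, -2.101]
wrist_force: [0.2, -3.1, 1.2]
opening: 0.849
```

```bash
python3 -m crank '[[[0,-0.1,0,0,0.85],[0,0,0,0,0.85]]]'
```

```text
time_s: 19.85
ee_pos: [0.5582, 0.1586, 0.0737]
tcp_rot: [2.101, 0.237, -2.101]
wrist_force: [1.0, -5.5, 1.2]
opening: 0.847
```

It has stalled against the side pegs: the TCP stopped at y 0.1586 and the force built to 5.5 N. I'll push slightly more, back off, go around to the open -x end with the fingers shut, and push along x.

```bash
python3 -m crank '[[[0,-0.1,0,0,0.85],[0,0,0,0,0.85]]]'
python3 -m crank '[[[0,0.5,0,0,0.85],[0,0.6,0,0,0.85],[-1,0,0,0,0.85],[-2,0,0,0,0.85],[-2,0,0,0,0.85],[0,0,2,0,0.5],[0,0,3,0,0],[0,0,3,0,0],[0,0,3,0,0],[0,0,0.8,0,0],[0,0,0,0,0],[0,0,0,0,0],[0,0,0,0,0]]]' 40
python3 - <<'E'
from h import *
t=sense();Rt=R.from_rotvec(t["tcp_rot"]).as_matrix();p=np.array([.5714,.1535,0])+R.from_euler('z',13,degrees=True).apply([-.125,0,0]);p[2]=.083
print(t["ee_pos"],"to go",Rt.T@(p-t["ee_pos"]),t["opening"])
E
```

```text
time_s: 20.1
ee_pos: [0.5582, 0.1587, 0.0737]
tcp_rot: [2.101, 0.235, -2.101]
wrist_force: [2.7, -7.2, 0.1]
opening: 0.852
time_s: 21.72
ee_pos: [0.4461, 0.1241, 0.1239]
tcp_rot: [2.102, 0.24, -2.101]
wrist_force: [-0.0, 0.8, -0.2]
opening: 0.003
[0.44606436 0.12414893 0.1238765 ] to go [ 0.04087896 -0.00039167 -0.00370016] 0.0025404795986317913
```

```bash
python3 -m crank '[[[2,0,0,0,0],[1.5,0,0,0,0],[0.6,0,0,0,0],[0,0,0,0,0],[0,0,-0.4,0,0],[0,0,-0.4,0,0],[0,0,-0.4,0,0],[0,0,-0.2,0,0],[0,0,-0.2,0,0],[0,0,0,0,0]]]'
python3 -m crank '[[[0,0,-0.2,0,0],[0,0,-0.2,0,0],[0,0,-0.2,0,0]]]'
```

```text
time_s: 22.98
ee_pos: [0.4608, 0.1275, 0.0828]
tcp_rot: [2.101, 0.24, -2.101]
wrist_force: [0.1, 0.2, -0.5]
opening: -0.005
time_s: 23.35
ee_pos: [0.4664, 0.1286, 0.0827]
tcp_rot: [2.1, 0.239, -2.102]
wrist_force: [-2.8, -0.5, 2.9]
opening: 0.002
```

```bash
python3 -m crank '[[[0,0,-0.15,0,0],[0,0,-0.15,0,0]]]'
```

```text
time_s: 23.6
ee_pos: [0.4689, 0.1292, 0.0826]
tcp_rot: [2.099, 0.239, -2.102]
wrist_force: [-3.0, -0.2, 1.6]
opening: -0.0
```

```bash
python3 -m crank '[[[0,0,-0.15,0,0],[0,0,-0.1,0,0]]]'
```

```text
time_s: 23.85
ee_pos: [0.4722, 0.13, 0.0827]
tcp_rot: [2.102, 0.24, -2.101]
wrist_force: [-1.6, 0.2, -1.0]
opening: 0.001
```

```bash
python3 -m crank '[[[0,0,-0.15,0,0],[0,0,-0.15,0,0]]]'
```

```text
time_s: 24.1
ee_pos: [0.475, 0.1307, 0.0828]
tcp_rot: [2.101, 0.24, -2.101]
wrist_force: [-1.4, 0.3, -1.6]
opening: 0.002
```

```bash
python3 -m crank '[[[0,0,-0.1,0,0],[0,0,0,0,0]]]'
```

```text
time_s: 24.35
ee_pos: [0.4761, 0.1309, 0.0829]
tcp_rot: [2.102, 0.24, -2.101]
wrist_force: [-0.6, 0.6, -0.6]
opening: 0.001
```

```bash
python3 -m crank '[[[0,0,-0.1,0,0],[0,0,0,0,0]]]'
```

```text
time_s: 24.6
ee_pos: [0.477, 0.1312, 0.0829]
tcp_rot: [2.101, 0.24, -2.101]
wrist_force: [-2.0, 0.3, -0.6]
opening: 0.002
```

```bash
python3 -m crank '[[[0,0,-0.1,0,0],[0,0,0,0,0]]]'
```

```text
time_s: 24.85
ee_pos: [0.478, 0.1314, 0.0829]
tcp_rot: [2.102, 0.24, -2.101]
wrist_force: [-1.7, -0.1, 0.1]
opening: -0.0
```

```bash
python3 -m crank '[[[0,0,-0.1,0,0],[0,0,0,0,0]]]'
```

```text
time_s: 25.1
ee_pos: [0.4781, 0.1314, 0.0827]
tcp_rot: [2.099, 0.239, -2.102]
wrist_force: [-5.1, -1.5, 3.9]
opening: -0.003
```

```bash
python3 -m crank '[[[0,0,-0.1,0,0],[0,0,0,0,0]]]'
```

```text
time_s: 25.35
ee_pos: [0.4781, 0.1314, 0.0826]
tcp_rot: [2.097, 0.239, -2.104]
wrist_force: [-8.1, -1.7, 5.0]
opening: 0.001
```

```bash
python3 -m crank '[[[0,0,-0.1,0,0],[0,0,0,0,0]]]'
```

```text
time_s: 25.6
ee_pos: [0.4782, 0.1313, 0.0824]
tcp_rot: [2.095, 0.238, -2.106]
wrist_force: [-8.7, -1.4, 8.4]
opening: -0.002
```

It has stalled at the end peg: TCP local x is -95.8 mm, as predicted for a seated tile, and the force is about 8.7 N. I'll back off, raise, and repeat the side push at mid-length so that both contacts hold.

```bash
python3 -m crank '[[[0,0,0.8,0,0],[0,0,0,0,0],[-2,0,0,0,0],[-2,0,0,0,0],[-1.7,0,0,0,0],[0,0,-2.6,0,0],[0,0,-2.6,0,0],[0,0,-2.6,0,0],[0,0,-2.6,0,0],[0,0.1,0,0,0.85],[0,0,0,0,0.85],[0,0,0,0,0.85],[0,0,0,0,0.85],[0,0,0,0,0.85]]]' 40
python3 - <<'E'
from h import *
t=sense();Rt=R.from_rotvec(t["tcp_rot"]).as_matrix();p=np.array([.5714,.1535,.0745])
print(t["ee_pos"],"to go",Rt.T@(p-t["ee_pos"]),t["opening"])
c=get_image("wrist");save("pics/w8.png",c["img"]);np.save("w8.npy",c,allow_pickle=True)
E
```

```text
time_s: 27.35
ee_pos: [0.5743, 0.1527, 0.1399]
tcp_rot: [2.101, 0.24, -2.101]
wrist_force: [-0.2, -0.6, 0.1]
opening: 0.848
[0.57429922 0.15266059 0.13994718] to go [ 0.06544662 -0.00147625  0.00264654] 0.8479437736396613
```

View pics/w8.png

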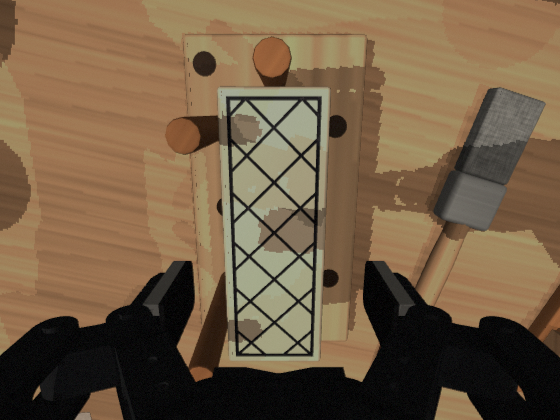

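The tile looks seated: its end is at the end peg (272,75), its left edge is along the side pegs and it's square with the board. I'll do the second, confirming side push.

```bash
python3 -m crank '[[[2,0,0.26,0,0.85],[2,0,0,0,0.85],[1.5,0,0,0,0.85],[1,0,0,0,0.85],[0,0,0,0,0.85],[0,-0.2,0,0,0.85],[0,-0.2,0,0,0.85],[0,-0.2,0,0,0.85],[0,0,0,0,0.85]]]'
python3 -m crank '[[[0,-0.1,0,0,0.85],[0,-0.1,0,0,0.85],[0,0,0,0,0.85]]]'
```

```text
time_s: 28.52
ee_pos: [0.5706, 0.1583, 0.075]
tcp_rot: [2.101, 0.24, -2.101]
wrist_force: [-0.8, 0.0, -0.6]
opening: 0.851
time_s: 28.9
ee_pos: [0.5701, 0.16, 0.0748]
tcp_rot: [2.101, 0.24, -2.101]
wrist_force: [-0.2, 0.5, -0.6]
opening: 0.851
```

```bash
python3 -m crank '[[[0,-0.1,0,0,0.85],[0,0,0,0,0.85]]]'
```

```text
time_s: 29.15
ee_pos: [0.5699, 0.1608, 0.0748]
tcp_rot: [2.101, 0.24, -2.101]
wrist_force: [-0.1, -0.7, 0.2]
opening: 0.847
```

```bash
python3 -m crank '[[[0,-0.1,0,0,0.85],[0,0,0,0,0.85]]]'
```

```text
time_s: 29.4
ee_pos: [0.5698, 0.1612, 0.0748]
tcp_rot: [2.101, 0.238, -2.101]
wrist_force: [-0.5, -2.0, 0.9]
opening: 0.852
```

```bash
python3 -m crank '[[[0,-0.1,0,0,0.85],[0,-0.1,0,0,0.85],[0,0,0,0,0.85]]]'
```

```text
time_s: 29.78
ee_pos: [0.5698, 0.1613, 0.0747]
tcp_rot: [2.101, 0.235, -2.101]
wrist_force: [1.9, -7.5, 0.1]
opening: 0.851
```

```bash
python3 -m crank '[[[0,0.6,0,0,0.85],[0,0.5,0,0,0.85],[0,0,0,0,0.85],[-2,0,0,0,0.85],[-4,0,0,0,0.85],[-4,0,0,0,0.85],[-4,0,-1.5,0,0.85],[-4,0,-1.5,0,0.85],[-2,0,-1,0,0.85],[0,0,0,0,0.85],[0,0,0,0,0.85],[0,0,0,0,0.85]]]'
python3 - <<'E'
from h import *
c=get_image("wrist");np.save("w9.npy",c,allow_pickle=True);im=c["img"];save("pics/w9full.png",im)
hsv=cv2.cvtColor(im,cv2.COLOR_RGB2HSV);m=((hsv[...,1]<75)&(hsv[...,2]>110)).astype(np.uint8)
m=cv2.morphologyEx(m,cv2.MORPH_CLOSE,np.ones((7,7)));cs,_=cv2.findContours(m,0,2)
for k in cs:
    if cv2.contourArea(k)>3000: print(cv2.boundingRect(k),cv2.approxPolyDP(cv2.convexHull(k),6,True).reshape(-1,2).tolist())
s=get_image("scene")["img"][140:300,170:370];s0=np.load("scene0.npy",allow_pickle=True).item()["img"][140:300,170:370]
save("pics/final.png",np.hstack([cv2.resize(im,(440,330)),cv2.resize(s,(360,288),interpolation=cv2.INTER_CUBIC)[:330] if 0 else np.vstack([cv2.resize(s,(360,288),interpolation=cv2.INTER_CUBIC),np.zeros((42,360,3),np.uint8)])]))
t=sense();print(t["ee_pos"],t["wrist_force"],t["time_s"])
E
```

```text
time_s: 31.28
ee_pos: [0.6096, 0.1619, 0.2733]
tcp_rot: [2.098, 0.24, -2.104]
wrist_force: [-0.3, -0.0, -0.5]
opening: 0.849
(245, 136, 64, 166) [[307, 139], [303, 301], [249, 301], [245, 140]]
(0, 13, 63, 116) [[0, 13], [31, 24], [58, 59], [59, 101], [32, 126], [0, 125]]
(440, 0, 103, 87) [[542, 0], [532, 46], [486, 86], [446, 55], [445, 0]]
[0.60998373 0.16191242 0.27376657] [-0.12847749  0.54109208 -0.31688172] 31.375
```

View pics/final.png

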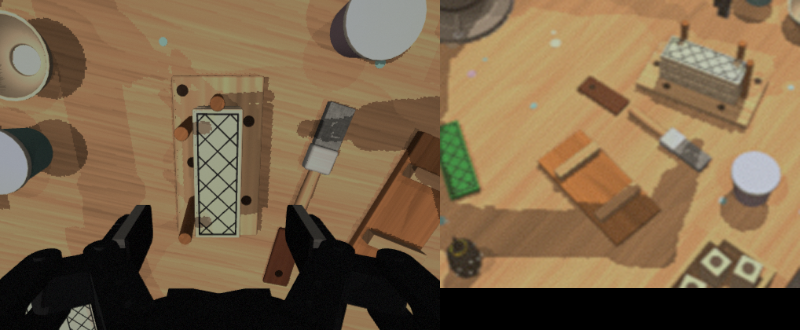

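```bash
python3 - <<'E'
from h import *
c=np.load("w9.npy",allow_pickle=True).item()
C=np.array([onz(c,u,v,.0925) for u,v in((245,139),(307.5,139),(303.5,301.5),(248.5,301.5))]);m=C.mean(0);a=C[0]+C[1]-C[2]-C[3]
print("tile",m,"yaw",np.degrees(np.arctan2(a[1],a[0])),"in rack",R.from_euler('z',-13,degrees=True).apply(m-[.5714,.1535,0]),[np.linalg.norm(C[i]-C[i-1]).round(4) for i in range(4)])
job_done();print(sense()["time_s"])
E
```

```text
tile [0.57184433 0.15434809 0.0925    ] yaw 12.909880267246999 in rack [0.00062372 0.0007264  0.0925    ] [np.float64(0.1669), np.float64(0.0571), np.float64(0.1669), np.float64(0.0575)]
the job is handed in; nothing more can be done
the job is handed in; nothing more can be done
```

The tile is on the pile, drawing up, snug against the end peg and side pegs, and the job is handed in. The last clock reading before hand-in was about 31 s.

- **Pick and lay:** I gripped the tile across its width by its upper half and carried it over at the rack's angle of 13°. I lowered it in 1 mm steps until the wrist z force changed from -2.7 N to +1.8 N, which put the pile top about 76 mm above the table. Only then did I let go.
- **Push to the pegs:** I pushed it to the side pegs until it stopped at about 7 N, then to the end peg until it stopped at about 9 N. A second side push stopped at the same place, at 7.5 N.
- **Last checks:** From the final wrist picture the tile's centre is 0.6 mm and 0.7 mm from the rack's measured centre, within the 2 mm calibration. Its angle is 12.9° against the rack's 13.0°. The brush, rib, tubs and other things in the last pictures show no visible movement, and the gripper was clear of everything.
- **Disagreement:** The cameras read tile sizes about 3 mm small (167 x 57 mm for 170 x 60 mm). The outline edges were picked slightly inside the true ones.

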